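Loosen the knurled collar and swing the tray round

ROBOT

A 6-joint arm with a two-finger parallel gripper is mounted at the origin on a cart in front of the work surface, level with it; the furniture and walls round the work are solid. World frame = base frame: x ahead of the robot, y to its left, z up, the work surface at z = 0. Lengths are in mm, angles in rad, forces in N, time in s.
With the tool pointing down it reaches from about 275 to 850 mm from the base axis. Payload 19 kg.
Tool frame: the origin (TCP) lies on the centre line of the jaws, within the pads' length; the fingertips stand 8 mm ahead of it and the grasp point (between the pads) lies 11 mm behind it (ctrl.tip_extent is the distance from the TCP to the fingertips, in mm); z points along the fingers, y is the line along which they close (so a half turn about z gives the same grasp; the last joint's range is limited). The gripper opens to 85 mm and grips with 20 to 120 N. Pads are 22 mm wide; open, the fingers measure 114 mm over their backs; the gripper's body (76 mm by 85 mm) begins 54 mm behind the grasp point. The pads swing forward as they close: fully open they stand 13 mm farther back than shut.
Start: joints at [1.176, 0.15, 1.437, -0, 1.554, -0.134], TCP at [148.271, 555.524, 239.267] pointing down, gripper open.
Joint ranges: [-2.8, 2.8], [-0.68, 2.1], [0.12, 2.68], [-1.39, 4.53], [0.16, 2.79], [-2.81, 2.81]. Speed limits (rad/s): [1.89, 1.89, 2.22, 3.01, 3.01, 3.01].

INTERFACE

Orientations are given as a unit quaternion [x, y, z, w].
In Python, from workcell import ctrl, viewer gives the robot as it stands.
- The arm moves only by the tool drive_tool, never from a script. Its argument "steps" is a list of rows, each an object with "slide": the shift along the tool's x, y, z in m, a list of three; "dr": the turn, a rotation vector about the tool's x, y, z in degrees, a list of three; "claw": the finger opening in m, from 0 to 0.0854. In form: [{"slide": [dx, dy, dz], "dr": [ax, ay, az], "claw": claw}, ...]. A call has 1 to 20 rows; each row shifts and turns the commanded pose from where the row before left it, along the tool's axes as they then stand; what a row does not reach is not made up. A row lasts 1/10 s, in which the tool goes at most 50 mm and 8.59 degrees, less where a joint would pass 70% of its speed; a pose out of reach is approached as far as the arm can. A call is refused whole if a number of a shift passes 0.05 or a number of a turn 8.59, either way. A call with a gripper value outside its range is refused whole. The fingers move at their own pace and stop on an object; "force" is the grip in N (left out, the last holds). Time passes only in rows, so rows that do not move let the fingers close. It gives the time, the measured TCP pose, the force, the opening and the grip force at its end, in the units of the state.
- ctrl.get_obs(): the state, without advancing time (a new reading comes with each control period).
- viewer.read_camera(name): name is "scene" or "top"; returns (picture, depth): 384x512x3 uint8, red, green, blue; 384x512 float32, mm along the optical axis (not along the pixel's ray), 0 where there is no reading.
- viewer.camera_model(name): a dict with "fov_y" (degrees; the focal length in pixels is half the picture's height over the tangent of half this angle, whatever the lens; pixels are square), "cx", "cy" (the principal point, pixels), "distortion" ([k1, k2, p1, p2, k3] as OpenCV has them; the pictures are not rectified), "world_to_cam" (4x4, takes a point from world to camera coordinates). Camera axes: x right, y up, looking along -z (the intrinsics and any distortion apply to the point x, -y, -z); pixel columns grow to the right and rows downward; lengths in mm; the calibration is good to about 2 mm. A picture is of the moment at which its call begins. camera_model takes no time and is no camera call.
- ctrl.finish_job(): hands the job in; it is judged then, once.
The state is a dict: "clock": time; "joint_positions": joint angles; "joint_velocities": joint speeds; "joint_torque": joint torques, N m; "eef_pos": TCP position; "orientation": TCP orientation; "contact_force": force on the tool from outside, world axes, zero at the start; "moment": the same for the moment, N m; "width": finger opening in mm; "grip_force": force on a finger pad.
Only numpy, scipy, OpenCV 4.12 (cv2) and the standard library are available. Lean on these libraries where they do the work, as an engineer would, in place of code of your own. Each camera call takes 0.05 s, during which the arm holds its last target. There are 200 camera calls.

TASK

The tray's swing arm is locked by the big knurled collar on the positioner. With a fingertip on the collar's rim, roll it anticlockwise (seen from above) by two full turns, to within a quarter turn, and then push the tray with a fingertip so that the arm swings clockwise, right round to its stop pin. Do not force anything, and leave the collar at two turns loose and the loose things lying about where they are.

Things in the scene. Friction and masses are not known exactly. Their poses are not given: they have to be found in the camera images.
- positioner: Swivel positioner fixed to the bench: dark round base 128 mm across, 22 mm high, with a vertical stud 15 mm across whose top is 90 mm above the bench. Origin: on the stud's axis at bench height, z up; its +y is where the swing arm points at the start. A stop pin stands on the base. Arm and collar turn about the stud.
- collar (a joint): Turn of the knurled collar about the stud, rad: 0 = locked (the start), grows anticlockwise seen from above, 6.28 a turn, end stop at three turns. It climbs 2.5 mm a turn, turns easily (0.03 N m) and stays where left. It floats on a spring: gives up to 8 mm downward, 1.5 N at first touch, 0.5 N more per mm. A tip pressed 4 to 6 mm down on the rim and led round the axis drags it round.
- collar_top (a point): Centre of the top face of the knurled collar, an aluminium disc 90 mm across, 16 mm thick; finely serrated on top from 26 to 41 mm off the axis (press here), with a narrow dark index mark. Top face 66 mm above the bench when locked; the stud stands 24 mm out of its middle then. z up; y points to the index mark and turns with the collar.
- swing_arm (a joint): Swing of the arm about the stud, rad: 0 = start, grows clockwise seen from above, 1.2 = against the stop pin. The collar lifts a plate with it; until about 1.5 turns the plate's tooth sits between two cheeks of the arm and blocks it. Freed, it moves with about 1 N at the tray and stays where left.
- tray: Small open white tray, 50 x 50 mm, on the end of the swing arm (flat bar, 24 mm wide). Origin: middle of its underside, 33 mm above the bench, 125 mm from the stud's axis; wall tops 51 mm above the bench. y points outward along the arm; x points the way it travels to the stop, so push the outside of its -x wall, 25 mm from the origin.
- solder_reel: Reel of solder wire, 52 mm across, 34 mm high, standing beside the positioner; loose, not part of the work. Origin: middle of its underside.
- stubby_driver: Stubby screwdriver, 74 x 20 x 20 mm, lying beside the positioner; loose, not part of the work. Origin: middle of its underside.
- fuse_tin: Small round tin, 45 mm across, 23 mm high, standing beside the positioner; loose, not part of the work. Origin: middle of its underside.
- screwdriver: Screwdriver, 174 x 19 x 19 mm, lying at the far left; loose, not part of the work. Origin: middle of its underside.
- term_3: Small screw terminal plug, 18 x 32 x 15 mm, lying at the left front; loose, not part of the work. Origin: middle of its underside.
- tape_b: Roll of tape lying flat, 136 mm across, 48 mm high, at the left; loose, not part of the work. Origin: middle of its underside.

How it is judged:
By the outcome, as a careful person would: the job done as asked, in the order asked, and still so for the second after the job is handed in, with the robot touching nothing.
It also fails if it takes over 72 s, if anything falls off the work surface, if the arm or the gripper's body presses on something with over 40 N, if the wrist force passes 120 N, or if a joint passes its speed limit or range.

## Working session

There is one attempt and no reset: what is moved stays moved. The work goes in short steps, Python scripts to look and compute and a tool call to move; the robot and the scene stay as the last step left them, time stands still between calls to the robot, and variables do not carry over. Pictures are saved under pics/ and viewed, at most 10 in all, crops included, and the job is handed in when it is done.

Besides the shell and the picture viewer there is one more tool, called after "Emit:" in YAML: its name, and indented under it one key for each argument. drive_tool: Moves the arm, as the interface text tells. Its arguments: {"type":"object","properties":{"steps":{"type":"array"},"force":{"type":"number"}},"required":["steps"]}

```bash
mkdir -p pics; ls; python3 - <<'E'
from workcell import ctrl, viewer
import cv2, numpy as np
o=ctrl.get_obs(); print(o)
for n in("scene","top"):
    p,d=viewer.read_camera(n); np.savez(f"pics/{n}0.npz",p=p,d=d); cv2.imwrite(f"pics/{n}0.png",p[:,:,::-1]); print(viewer.camera_model(n))
E
```

```text
pics
{'clock': 0.0, 'joint_positions': array([ 1.17600098e+00,  1.50957019e-01,  1.43799987e+00, -7.77882267e-06,
        1.55377777e+00, -1.33987038e-01]), 'joint_velocities': array([-0.00031741,  0.00152994,  0.000831  , -0.00032151, -0.00046872,
       -0.00080914]), 'joint_torque': array([-3.12460979e-03, -7.13050890e+01, -5.70893991e+01, -1.60586678e-04,
        8.57659470e-03,  2.74874446e-05]), 'eef_pos': array([148.19867934, 555.34421477, 238.70746634]), 'orientation': array([ 1.30034786e-01,  9.91509268e-01, -5.52176002e-04, -1.45461262e-04]), 'contact_force': array([ 0.00590703, -0.12238142, -0.56290606]), 'moment': array([-0.01465848, -0.00245144, -0.00092511]), 'grip_force': 0.0, 'width': 85.48492353078868}
{'fov_y': 50.108707845830956, 'cx': 251.49460846286573, 'cy': 194.33692144026259, 'distortion': array([-0.15073988,  0.        ,  0.        ,  0.        ,  0.        ]), 'world_to_cam': array([[ 8.68549518e-01, -4.95600184e-01, -1.48068232e-03,
        -4.03899888e+02],
       [ 3.07156636e-01,  5.35948854e-01,  7.86392795e-01,
        -2.90676422e+02],
       [-3.88942843e-01, -6.83475884e-01,  6.17725004e-01,
        -9.23419073e+02],
       [ 0.00000000e+00,  0.00000000e+00,  0.00000000e+00,
         1.00000000e+00]])}
{'fov_y': 44.302673080127576, 'cx': 254.95091726666035, 'cy': 188.92140568811124, 'distortion': array([-0.04824312,  0.        ,  0.        ,  0.        ,  0.        ]), 'world_to_cam': array([[-2.91002342e-01, -9.56714465e-01, -3.88187301e-03,
         2.62464530e+02],
       [ 7.87203126e-01, -2.41744314e-01,  5.67336695e-01,
        -4.30336430e+02],
       [-5.43717643e-01,  1.62040484e-01,  8.23476779e-01,
        -1.48437271e+03],
       [ 0.00000000e+00,  0.00000000e+00,  0.00000000e+00,
         1.00000000e+00]])}
```

View pics/top0.png

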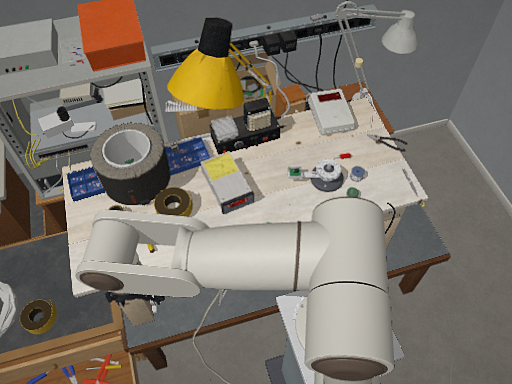

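View pics/scene0.png

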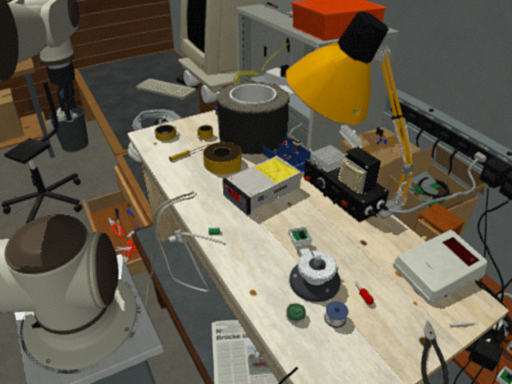

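Positioner in the scene view is at about (317,268) and in the top view at about (327,172). The tray is at scene (300,236), top (298,173), with the reel, tin and stubby driver around them. I'll measure these with depth and enlarged crops.

```bash
cat > h.py <<'E'
import numpy as np, cv2
from workcell import ctrl, viewer
def K(m):
    f=192/np.tan(np.radians(m["fov_y"]/2)); return np.array([[f,0,m["cx"]],[0,f,m["cy"]],[0,0,1.]])
def cloud(n,d):
    m=viewer.camera_model(n); v,u=np.mgrid[:384,:512]
    q=cv2.undistortPoints(np.stack([u,v],-1).reshape(-1,1,2).astype(float),K(m),m["distortion"]).reshape(384,512,2)
    P=np.stack([q[...,0]*d,-q[...,1]*d,-d],-1); T=m["world_to_cam"]
    return (P-T[:3,3])@T[:3,:3]
def proj(n,X):
    m=viewer.camera_model(n);T=m["world_to_cam"]; c=np.asarray(X,float)@T[:3,:3].T+T[:3,3]
    return cv2.projectPoints((c*[1,-1,-1]).reshape(-1,1,3),np.zeros(3),np.zeros(3),K(m),m["distortion"])[0].reshape(-1,2)
def ray_z(n,uv,z):
    m=viewer.camera_model(n);T=m["world_to_cam"];q=cv2.undistortPoints(np.array(uv,float).reshape(-1,1,2),K(m),m["distortion"]).reshape(-1,2)
    r=np.c_[q[:,0],-q[:,1],-np.ones(len(q))]@T[:3,:3]; o=-T[:3,:3].T@T[:3,3]
    return o+r*((z-o[2])/r[:,2])[:,None]
def fitc(xy):
    from scipy.optimize import least_squares
    return least_squares(lambda p:np.hypot(*(xy-p[:2]).T)-p[2],[*xy.mean(0),40],loss='soft_l1').x
E
python3 - <<'E'
from h import *
for n,(u,v) in (("scene",(317,268)),("top",(327,172))):
    z=np.load(f"pics/{n}0.npz"); C=cloud(n,z["d"]); c=C[v,u]; print(n,c)
    near=np.hypot(*(C[...,:2]-c[:2]).transpose(2,0,1))<220
    for lo,hi in((-10,5),(12,28),(28,45),(45,55),(55,63),(63,70),(70,95)):
        s=near&(C[...,2]>lo)&(C[...,2]<hi); print(lo,hi,s.sum(),C[s].mean(0).round(1) if s.sum() else '')
    s=near&(C[...,2]>62.)&(C[...,2]<70)&(np.hypot(*(C[...,:2]-c[:2]).transpose(2,0,1))<80)
    print('collar',C[s].min(0),C[s].max(0),(C[s].min(0)+C[s].max(0))/2)
    p=z["p"][:,:,::-1]
    w=100 if n=="scene" else 75; h=75 if n=='scene' else 56
    cv2.imwrite(f"pics/{n}0c.png",cv2.resize(p[v-h:v+h,u-w:u+w],(800,600),interpolation=cv2.INTER_CUBIC))
E
```

```text
scene [ 535.96886921 -188.13884335   67.20863448]
-10 5 15569 [ 5.233e+02 -2.176e+02  4.000e-01]
12 28 1404 [ 515.9 -219.6   19.6]
28 45 615 [ 544.  -193.1   35.5]
45 55 207 [571.4 -81.1  49.4]
55 63 100 [ 528.9 -193.4   58.8]
63 70 789 [ 541.5 -179.5   66.8]
70 95 57 [ 543.2 -178.4   82.6]
collar [ 499.16382125 -221.59104048   62.13175575] [ 590.26677027 -133.42384132   69.98496959] [ 544.71529576 -177.5074409    66.05836267]
top [ 527.03634007 -164.76283002   67.33776592]
-10 5 4256 [ 5.586e+02 -1.510e+02  3.000e-01]
12 28 508 [ 514.4 -195.5   20.3]
28 45 301 [ 544.9 -172.4   36. ]
45 55 98 [571.4 -65.4  49.4]
55 63 78 [ 542.8 -143.4   59.7]
63 70 243 [ 543.1 -175.7   66.7]
70 95 110 [ 541.7 -175.    74.2]
collar [ 497.62885343 -222.16055664   62.008817  ] [ 589.18423539 -130.77056789   69.96613046] [ 543.40654441 -176.46556226   65.98747373]
```

View pics/scene0c.png

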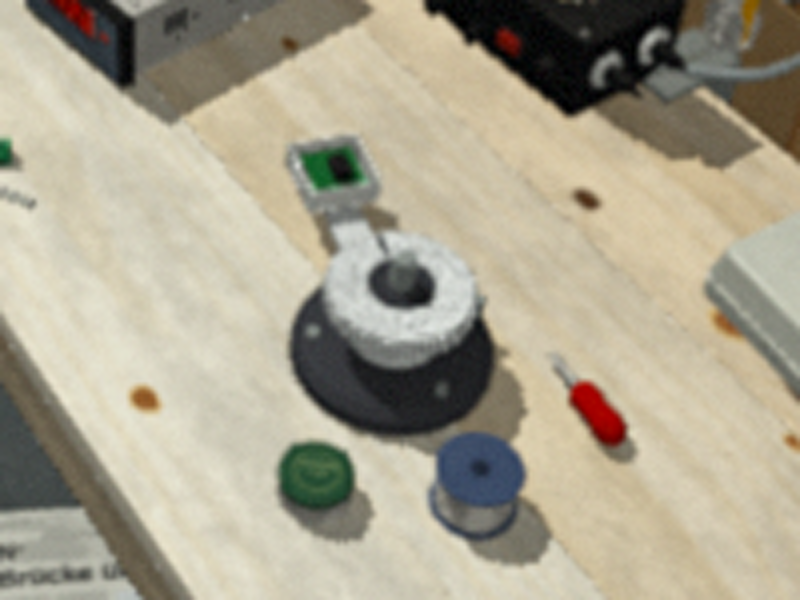

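View pics/top0c.png

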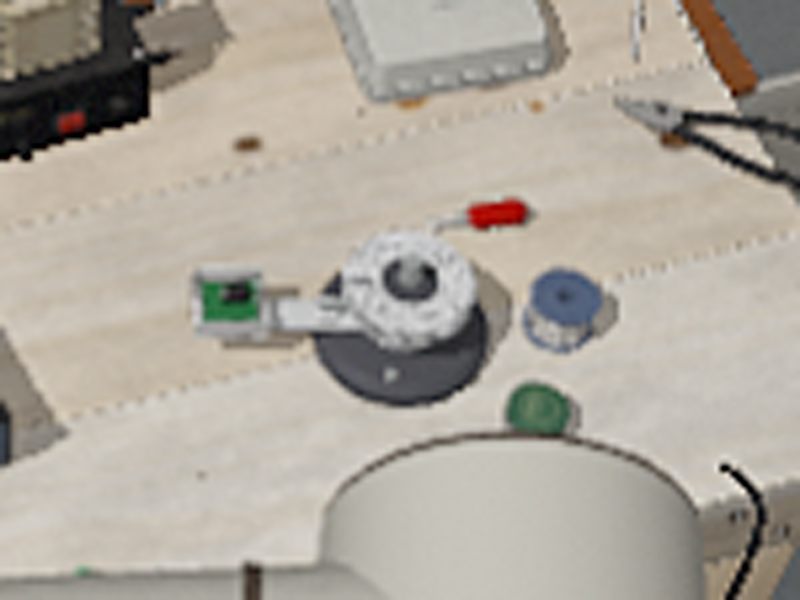

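The crops show the collar, with its index mark toward the arm at scene crop (383,242), i.e. full image about (313,253). The tray is at crop (335,170), the tin at (315,475), the reel at (480,480) and the stubby driver at (600,410). Next I'll fit the geometry and check for obstacles on the way over.

```bash
python3 - <<'E'
from h import *
A=[]
for n in("scene","top"):
    z=np.load(f"pics/{n}0.npz"); C=cloud(n,z["d"]);p=z["p"].astype(int)
    r=np.hypot(C[...,0]-544,C[...,1]+177)
    s=(C[...,2]>65)&(C[...,2]<68.5)&(r<50)
    b=cv2.morphologyEx(s.astype('uint8'),cv2.MORPH_CLOSE,np.ones((3,3)))
    print(n,'collar circ',fitc(C[s&(r>38)][:,:2])[:2],'mid',(C[s].min(0)+C[s].max(0))/2,'z',np.median(C[s][:,2]))
    t=(r>85)&(r<165)&(C[...,2]>46)&(C[...,2]<54); q=C[t]
    print('tray wall',t.sum(),cv2.minAreaRect(q[:,:2].astype('float32')))
    for nm,u,v in((('tin',316,311),('reel',337,308),('drv',366,295)) if n=='scene' else (('reel',358,173),('drv',346,156))):
        m=np.hypot(*(C[...,:2]-C[v,u,:2]).transpose(2,0,1))<45; m&=C[...,2]>8; m&=r>66
        print(nm,C[m].min(0).round(),C[m].max(0).round())
    m=(C[...,2]>90)&(np.hypot(C[...,0],C[...,1])<900)&(C[...,0]>0)&(C[...,1]>-450)&(C[...,1]<700)&(z["d"]>0)
    H={}
    for x,y,h in C[m]: k=(int(x//100)*100,int(y//100)*100); H.setdefault(k,[]).append(h)
    print({k:(int(min(h)),int(max(h))) for k,h in sorted(H.items()) if len(h)>8})
    print('cam',-viewer.camera_model(n)["world_to_cam"][:3,:3].T@viewer.camera_model(n)["world_to_cam"][:3,3])
    # index mark profile: darkness over angle
    a=np.radians(np.arange(0,360,6)); 
    g=z["p"].mean(2).astype('float32'); X=np.array([[544+R*np.cos(t),-177+R*np.sin(t),66.5] for R in(30,34,38) for t in a]); uv=proj(n,X).astype('float32')
    val=cv2.remap(g,uv[:,0],uv[:,1],cv2.INTER_LINEAR).reshape(3,-1); print(val.mean(0).astype(int))
E
```

```text
scene collar circ [ 543.50312052 -176.82402907] mid [ 543.59429394 -176.86915156   66.74732617] z 66.88863117397806
tray wall 123 ((579.75439453125, -57.07181930541992), (52.40156173706055, 50.797210693359375), 73.21890258789062)
tin [ 452. -294.    8.] [ 536. -224.   38.]
reel [ 495. -316.    8.] [ 546. -265.   38.]
drv [ 607. -306.    8.] [ 632. -242.   23.]
{(0, -200): (127, 200), (0, -100): (90, 270), (0, 0): (225, 685), (0, 100): (561, 680), (0, 200): (518, 648), (0, 300): (505, 636), (0, 500): (588, 610), (100, -100): (119, 236), (100, 0): (179, 229), (100, 200): (537, 614), (100, 300): (506, 618), (100, 400): (264, 609), (100, 500): (244, 599), (100, 600): (243, 328), (200, 400): (499, 588), (200, 500): (498, 585), (500, -200): (90, 92), (600, 400): (90, 181), (600, 500): (91, 183), (700, -100): (90, 152), (700, 0): (90, 359), (700, 100): (90, 425), (700, 200): (334, 419), (700, 300): (90, 347), (700, 400): (91, 181), (800, -100): (90, 178), (800, 0): (147, 523), (800, 100): (90, 535), (800, 200): (384, 443), (800, 300): (92, 172)}
cam [  80.93300491 -675.51983127  798.4068463
[... 755 characters left out ...]
 (255, 613), (100, 500): (244, 613), (100, 600): (247, 605), (200, 500): (557, 612), (600, 400): (90, 182), (600, 500): (90, 183), (600, 600): (90, 172), (700, -100): (90, 153), (700, 0): (90, 364), (700, 100): (90, 429), (700, 200): (329, 426), (700, 300): (90, 362), (700, 400): (90, 184), (800, -100): (92, 180), (800, 0): (91, 524), (800, 100): (90, 538), (800, 200): (363, 452), (800, 300): (173, 368)}
cam [-391.93965825  387.60070068 1467.51096336]
[200 196 189 190 195 193 192 196 198 203 201 182 147 158 183 194 192 188
 196 196 180 181 194 198 195 196 204 202 201 192 183 183 190 200 206 199
 188 196 200 201 203 203 201 199 199 202 195 180 180 189 186 192 199 197
 197 199 203 204 202 197]
```

Emit:
drive_tool:
  steps:
    - {"slide": [0,0,0],"dr": [0,0,-7.5],"claw": 0}
    - {"slide": [0,0,0],"dr": [0,0,-7.5],"claw": 0}
    - {"slide": [-0.0201,-0.0407,0],"dr": [0,0,0],"claw": 0}
    - {"slide": [-0.0201,-0.0407,0],"dr": [0,0,0],"claw": 0}
    - {"slide": [-0.0201,-0.0407,0],"dr": [0,0,0],"claw": 0}
    - {"slide": [-0.0201,-0.0407,0],"dr": [0,0,0],"claw": 0}
    - {"slide": [-0.0201,-0.0407,0],"dr": [0,0,0],"claw": 0}
    - {"slide": [-0.0201,-0.0407,0],"dr": [0,0,0],"claw": 0}
    - {"slide": [-0.0201,-0.0407,0.01],"dr": [0,0,0],"claw": 0}
    - {"slide": [-0.0201,-0.0407,0.01],"dr": [0,0,0],"claw": 0}
    - {"slide": [-0.0201,-0.0407,0.01],"dr": [0,0,0],"claw": 0}
    - {"slide": [-0.0201,-0.0407,0.01],"dr": [0,0,0],"claw": 0}
    - {"slide": [-0.0201,-0.0407,0.01],"dr": [0,0,0],"claw": 0}
    - {"slide": [-0.0201,-0.0407,0.01],"dr": [0,0,0],"claw": 0}
    - {"slide": [-0.0201,-0.0407,0.01],"dr": [0,0,0],"claw": 0}
    - {"slide": [-0.0201,-0.0407,0.01],"dr": [0,0,0],"claw": 0}
    - {"slide": [-0.0201,-0.0407,0.01],"dr": [0,0,0],"claw": 0}
    - {"slide": [-0.0201,-0.0407,0.01],"dr": [0,0,0],"claw": 0}
    - {"slide": [-0.0201,-0.0407,0.01],"dr": [0,0,0],"claw": 0}
    - {"slide": [-0.0201,-0.0407,0.01],"dr": [0,0,0],"claw": 0}

```text
clock: 2.1
eef_pos: [511.1, -178.6, 118.6]
orientation: [-0.0, 1.0, 0.0, -0.0]
contact_force: [1.2, 0.6, 0.0]
width: 0.2
grip_force: 0.0
```

```bash
python3 - <<'E'
from h import *
print(ctrl.tip_extent)
for n in("scene","top"):
    z=np.load(f"pics/{n}0.npz"); C=cloud(n,z["d"]); ok=(z["d"]>0)&(C[...,2]>25)&(C[...,2]<500)
    r=np.hypot(C[...,0]-543.8,C[...,1]+176.6)
    out=[]
    for a in range(60,-30,-10):
        c=np.array([543.8+130*np.cos(np.radians(a)),-176.6+130*np.sin(np.radians(a))])
        for zz in(30,105):
            m=ok&(C[...,2]>zz)&((r>160)if zz==30 else True)
            d=np.hypot(*(C[...,:2]-c).transpose(2,0,1)); d[~m]=1e9;i=np.unravel_index(d.argmin(),d.shape);out.append((a,zz,int(d[i]),C[i].round().tolist()))
    print(n,*out,sep='\n')
E
```

```text
8.0
scene
(60, 30, 162, [770.0, -43.0, 38.0])
(60, 105, 191, [793.0, -12.0, 113.0])
(50, 30, 146, [770.0, -43.0, 38.0])
(50, 105, 177, [793.0, -12.0, 113.0])
(40, 30, 135, [770.0, -43.0, 38.0])
(40, 105, 168, [798.0, -27.0, 134.0])
(30, 30, 132, [770.0, -43.0, 38.0])
(30, 105, 164, [799.0, -30.0, 135.0])
(20, 30, 134, [784.0, -67.0, 34.0])
(20, 105, 168, [799.0, -30.0, 135.0])
(10, 30, 122, [757.0, -243.0, 35.0])
(10, 105, 178, [799.0, -30.0, 135.0])
(0, 30, 105, [754.0, -246.0, 36.0])
(0, 105, 193, [799.0, -30.0, 135.0])
(-10, 30, 94, [754.0, -246.0, 36.0])
(-10, 105, 212, [799.0, -30.0, 135.0])
(-20, 30, 91, [754.0, -246.0, 36.0])
(-20, 105, 233, [799.0, -30.0, 135.0])
top
(60, 30, 164, [771.0, -40.0, 42.0])
(60, 105, 188, [792.0, -19.0, 153.0])
(50, 30, 148, [772.0, -44.0, 40.0])
(50, 105, 174, [792.0, -19.0, 153.0])
(40, 30, 137, [772.0, -44.0, 40.0])
(40, 105, 166, [792.0, -19.0, 153.0])
(30, 30, 130, [779.0, -66.0, 85.0])
(30, 105, 164, [796.0, -25.0, 143.0])
(20, 30, 131, [779.0, -66.0, 85.0])
(20, 105, 168, [796.0, -25.0, 143.0])
(10, 30, 119, [749.0, -245.0, 34.0])
(10, 105, 179, [796.0, -25.0, 143.0])
(0, 30, 101, [749.0, -245.0, 34.0])
(0, 105, 194, [796.0, -25.0, 143.0])
(-10, 30, 90, [749.0, -245.0, 34.0])
(-10, 105, 214, [796.0, -25.0, 143.0])
(-20, 30, 86, [749.0, -245.0, 34.0])
(-20, 105, 235, [796.0, -25.0, 143.0])
```

Emit:
drive_tool:
  steps:
    - {"slide": [0.0013,0.002,0.01],"dr": [0,0,0],"claw": 0}
    - {"slide": [0,0,0.01],"dr": [0,0,0],"claw": 0}
    - {"slide": [0,0,0.01],"dr": [0,0,0],"claw": 0}
    - {"slide": [0,0,0.01],"dr": [0,0,0],"claw": 0}
    - {"slide": [0,0,0.002],"dr": [0,0,0],"claw": 0}
    - {"slide": [0,0,0.002],"dr": [0,0,0],"claw": 0}
    - {"slide": [0,0,0],"dr": [0,0,0],"claw": 0}

```text
clock: 2.8
eef_pos: [509.6, -174.5, 75.5]
orientation: [-0.001, 1.0, -0.0, 0.0]
contact_force: [-0.7, -1.0, -0.2]
width: 0.0
grip_force: 0.0
```

Emit:
drive_tool:
  steps:
    - {"slide": [0,-0.002,0.0015],"dr": [0,0,0],"claw": 0}
    - {"slide": [0,0,0.0015],"dr": [0,0,0],"claw": 0}
    - {"slide": [0,0,0.0015],"dr": [0,0,0],"claw": 0}
    - {"slide": [0,0,0.001],"dr": [0,0,0],"claw": 0}
    - {"slide": [0,0,0],"dr": [0,0,0],"claw": 0}
    - {"slide": [0,0,0],"dr": [0,0,0],"claw": 0}

```text
clock: 3.4
eef_pos: [509.7, -176.9, 70.0]
orientation: [-0.0, 1.0, -0.0, 0.0]
contact_force: [1.4, -2.4, 4.1]
width: -0.0
grip_force: 1.7
```

Emit:
drive_tool:
  steps:
    - {"slide": [-0.00052,-0.0059,-7e-05],"dr": [0,0,0],"claw": 0}
    - {"slide": [-0.00153,-0.00572,-7e-05],"dr": [0,0,0],"claw": 0}
    - {"slide": [-0.0025,-0.00537,-7e-05],"dr": [0,0,0],"claw": 0}
    - {"slide": [-0.0034,-0.00486,-7e-05],"dr": [0,0,0],"claw": 0}
    - {"slide": [-0.00419,-0.00419,-7e-05],"dr": [0,0,0],"claw": 0}
    - {"slide": [-0.00486,-0.0034,-7e-05],"dr": [0,0,0],"claw": 0}
    - {"slide": [-0.00537,-0.0025,-7e-05],"dr": [0,0,0],"claw": 0}
    - {"slide": [-0.00572,-0.00153,-7e-05],"dr": [0,0,0],"claw": 0}
    - {"slide": [-0.0059,-0.00052,-7e-05],"dr": [0,0,0],"claw": 0}
    - {"slide": [-0.0059,0.00052,-7e-05],"dr": [0,0,0],"claw": 0}
    - {"slide": [-0.00572,0.00153,-7e-05],"dr": [0,0,0],"claw": 0}
    - {"slide": [-0.00537,0.0025,-7e-05],"dr": [0,0,0],"claw": 0}
    - {"slide": [-0.00486,0.0034,-7e-05],"dr": [0,0,0],"claw": 0}
    - {"slide": [-0.00419,0.00419,-7e-05],"dr": [0,0,0],"claw": 0}
    - {"slide": [-0.0034,0.00486,-7e-05],"dr": [0,0,0],"claw": 0}
    - {"slide": [-0.0025,0.00537,-7e-05],"dr": [0,0,0],"claw": 0}
    - {"slide": [-0.00153,0.00572,-7e-05],"dr": [0,0,0],"claw": 0}
    - {"slide": [-0.00052,0.0059,-7e-05],"dr": [0,0,0],"claw": 0}

```text
clock: 5.2
eef_pos: [577.6, -176.2, 71.1]
orientation: [-0.001, 1.0, -0.0, 0.0]
contact_force: [-1.3, -0.3, 3.7]
width: 0.0
grip_force: 1.7
```

```bash
cat >> h.py <<'E'
def mark(tag,zt):
    for n in("scene","top"):
        p,d=viewer.read_camera(n); np.savez(f"pics/{n}{tag}.npz",p=p,d=d); g=p.mean(2).astype('float32')
        a=np.arange(0,360,4); X=np.array([[543.8+R*np.cos(t),-176.6+R*np.sin(t),zt] for R in(29,32,35,38) for t in np.radians(a)]); uv=proj(n,X).astype('float32')
        v=cv2.remap(g,uv[:,0],uv[:,1],cv2.INTER_LINEAR).reshape(4,-1).mean(0); C=cloud(n,d); r=np.hypot(C[...,0]-543.8,C[...,1]+176.6)
        s=(r>24)&(r<42)&(C[...,2]>50)&(C[...,2]<76); print(n,'z',np.median(C[s][:,2]).round(2),'dark',[(int(a[i]),int(v[i])) for i in range(90) if v[i]<170])
        u,w=proj(n,[[543.8,-176.6,66]])[0].astype(int); cv2.imwrite(f"pics/{n}{tag}.png",cv2.resize(p[w-54:w+54,u-72:u+72,::-1],None,fx=4,fy=4,interpolation=cv2.INTER_CUBIC))
E
python3 - <<'E'
from h import *
mark("1",62.5)
E
```

```text
scene z 63.8 dark [(0, 48), (4, 58), (8, 68), (12, 71), (16, 69), (20, 79), (24, 113), (28, 152), (44, 162), (48, 164), (220, 127), (224, 120), (228, 168), (320, 168), (324, 150), (328, 134), (332, 122), (336, 115), (340, 113), (344, 109), (348, 95), (352, 72), (356, 50)]
top z nan dark []
  return _methods._mean(a, axis=axis, dtype=dtype,
  ret = ret.dtype.type(ret / rcount)
```

View pics/scene1.png

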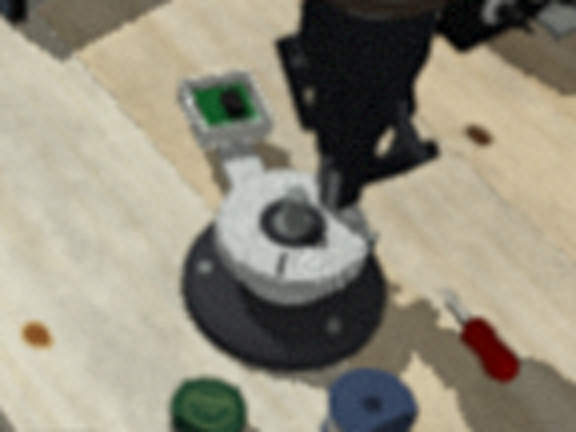

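The finger held contact, and the mark went from 74° to 222° (scene1 crop at (281,262)). That's 148° for 180° led, so about 18% slip. I'll keep going.

Emit:
drive_tool:
  steps:
    - {"slide": [0.00052,0.0059,-7e-05],"dr": [0,0,0],"claw": 0}
    - {"slide": [0.00153,0.00572,-7e-05],"dr": [0,0,0],"claw": 0}
    - {"slide": [0.0025,0.00537,-7e-05],"dr": [0,0,0],"claw": 0}
    - {"slide": [0.0034,0.00486,-7e-05],"dr": [0,0,0],"claw": 0}
    - {"slide": [0.00419,0.00419,-7e-05],"dr": [0,0,0],"claw": 0}
    - {"slide": [0.00486,0.0034,-7e-05],"dr": [0,0,0],"claw": 0}
    - {"slide": [0.00537,0.0025,-7e-05],"dr": [0,0,0],"claw": 0}
    - {"slide": [0.00572,0.00153,-7e-05],"dr": [0,0,0],"claw": 0}
    - {"slide": [0.0059,0.00052,-7e-05],"dr": [0,0,0],"claw": 0}
    - {"slide": [0.0059,-0.00052,-7e-05],"dr": [0,0,0],"claw": 0}
    - {"slide": [0.00572,-0.00153,-7e-05],"dr": [0,0,0],"claw": 0}
    - {"slide": [0.00537,-0.0025,-7e-05],"dr": [0,0,0],"claw": 0}
    - {"slide": [0.00486,-0.0034,-7e-05],"dr": [0,0,0],"claw": 0}
    - {"slide": [0.00419,-0.00419,-7e-05],"dr": [0,0,0],"claw": 0}
    - {"slide": [0.0034,-0.00486,-7e-05],"dr": [0,0,0],"claw": 0}
    - {"slide": [0.0025,-0.00537,-7e-05],"dr": [0,0,0],"claw": 0}
    - {"slide": [0.00153,-0.00572,-7e-05],"dr": [0,0,0],"claw": 0}
    - {"slide": [0.00052,-0.0059,-7e-05],"dr": [0,0,0],"claw": 0}

```text
clock: 7.1
eef_pos: [509.3, -177.3, 72.3]
orientation: [-0.0, 1.0, 0.0, -0.0]
contact_force: [0.0, 1.1, 3.8]
width: -0.6
grip_force: 1.7
```

```bash
python3 -W ignore - <<'E'
from h import *
mark("2",64)
E
```

```text
scene z 64.77 dark [(0, 88), (4, 42), (8, 25), (12, 26), (16, 34), (20, 45), (24, 48), (28, 43), (32, 36), (36, 35), (40, 33), (44, 32), (48, 48), (52, 85), (56, 105), (60, 81), (64, 41), (68, 21), (72, 13), (76, 14), (80, 14), (84, 13), (88, 15), (92, 16), (96, 15), (100, 15), (104, 15), (108, 14), (112, 15), (116, 17), (120, 22), (124, 28), (128, 34), (132, 41), (136, 48), (140, 56), (144, 59), (148, 63), (152, 66), (156, 66), (160, 63), (164, 61), (168, 56), (172, 50), (176, 44), (180, 35), (184, 36), (188, 56), (192, 86), (196, 105), (200, 108), (204, 108), (208, 109), (212, 108), (216, 107), (220, 106), (224, 103), (228, 106), (232, 106), (236, 104), (240, 102), (244, 107), (248, 115), (252, 121), (256, 124), (260, 132), (264, 162), (356, 146)]
top z nan dark []
```

Emit:
drive_tool:
  steps:
    - {"slide": [-0.00052,-0.0059,-7e-05],"dr": [0,0,0],"claw": 0}
    - {"slide": [-0.00153,-0.00572,-7e-05],"dr": [0,0,0],"claw": 0}
    - {"slide": [-0.0025,-0.00537,-7e-05],"dr": [0,0,0],"claw": 0}
    - {"slide": [-0.0034,-0.00486,-7e-05],"dr": [0,0,0],"claw": 0}
    - {"slide": [-0.00419,-0.00419,-7e-05],"dr": [0,0,0],"claw": 0}
    - {"slide": [-0.00486,-0.0034,-7e-05],"dr": [0,0,0],"claw": 0}
    - {"slide": [-0.00537,-0.0025,-7e-05],"dr": [0,0,0],"claw": 0}
    - {"slide": [-0.00572,-0.00153,-7e-05],"dr": [0,0,0],"claw": 0}
    - {"slide": [-0.0059,-0.00052,-7e-05],"dr": [0,0,0],"claw": 0}
    - {"slide": [-0.0059,0.00052,-7e-05],"dr": [0,0,0],"claw": 0}
    - {"slide": [-0.00572,0.00153,-7e-05],"dr": [0,0,0],"claw": 0}
    - {"slide": [-0.00537,0.0025,-7e-05],"dr": [0,0,0],"claw": 0}
    - {"slide": [-0.00486,0.0034,-7e-05],"dr": [0,0,0],"claw": 0}
    - {"slide": [-0.00419,0.00419,-7e-05],"dr": [0,0,0],"claw": 0}
    - {"slide": [-0.0034,0.00486,-7e-05],"dr": [0,0,0],"claw": 0}
    - {"slide": [-0.0025,0.00537,-7e-05],"dr": [0,0,0],"claw": 0}
    - {"slide": [-0.00153,0.00572,-7e-05],"dr": [0,0,0],"claw": 0}
    - {"slide": [-0.00052,0.0059,-7e-05],"dr": [0,0,0],"claw": 0}

```text
clock: 9.0
eef_pos: [577.6, -176.1, 73.6]
orientation: [-0.001, 1.0, -0.0, 0.0]
contact_force: [-0.1, -1.7, 2.7]
width: -0.3
grip_force: 1.6
```

```bash
python3 -W ignore - <<'E'
from h import *
mark("3",65)
E
```

```text
scene z 66.68 dark [(0, 48), (4, 59), (8, 72), (12, 75), (16, 72), (20, 79), (24, 112), (28, 151), (148, 145), (152, 122), (156, 131), (160, 164), (324, 163), (328, 141), (332, 127), (336, 123), (340, 120), (344, 110), (348, 98), (352, 74), (356, 53)]
top z nan dark []
```

Now 540° led, and the mark is at 154°, so the collar has turned 440° (81% again). There are 280° left, which is about 340° to lead.

Emit:
drive_tool:
  steps:
    - {"slide": [0.00052,0.0059,-4e-05],"dr": [0,0,0],"claw": 0}
    - {"slide": [0.00153,0.00572,-4e-05],"dr": [0,0,0],"claw": 0}
    - {"slide": [0.0025,0.00537,-4e-05],"dr": [0,0,0],"claw": 0}
    - {"slide": [0.0034,0.00486,-4e-05],"dr": [0,0,0],"claw": 0}
    - {"slide": [0.00419,0.00419,-4e-05],"dr": [0,0,0],"claw": 0}
    - {"slide": [0.00486,0.0034,-4e-05],"dr": [0,0,0],"claw": 0}
    - {"slide": [0.00537,0.0025,-4e-05],"dr": [0,0,0],"claw": 0}
    - {"slide": [0.00572,0.00153,-4e-05],"dr": [0,0,0],"claw": 0}
    - {"slide": [0.0059,0.00052,-4e-05],"dr": [0,0,0],"claw": 0}
    - {"slide": [0.0059,-0.00052,-4e-05],"dr": [0,0,0],"claw": 0}
    - {"slide": [0.00572,-0.00153,-4e-05],"dr": [0,0,0],"claw": 0}
    - {"slide": [0.00537,-0.0025,-4e-05],"dr": [0,0,0],"claw": 0}
    - {"slide": [0.00486,-0.0034,-4e-05],"dr": [0,0,0],"claw": 0}
    - {"slide": [0.00419,-0.00419,-4e-05],"dr": [0,0,0],"claw": 0}
    - {"slide": [0.0034,-0.00486,-4e-05],"dr": [0,0,0],"claw": 0}
    - {"slide": [0.0025,-0.00537,-4e-05],"dr": [0,0,0],"claw": 0}
    - {"slide": [0.00153,-0.00572,-4e-05],"dr": [0,0,0],"claw": 0}
    - {"slide": [0.00052,-0.0059,-4e-05],"dr": [0,0,0],"claw": 0}

```text
clock: 10.9
eef_pos: [509.3, -177.3, 74.3]
orientation: [-0.0, 1.0, -0.0, -0.0]
contact_force: [1.0, 1.4, 3.2]
width: 0.0
grip_force: 1.7
```

```bash
python3 -W ignore - <<'E'
from h import *
mark("4",66.5)
E
```

```text
scene z 66.83 dark [(0, 82), (4, 41), (8, 26), (12, 25), (16, 35), (20, 44), (24, 47), (28, 42), (32, 38), (36, 35), (40, 33), (44, 32), (48, 52), (52, 92), (56, 110), (60, 84), (64, 46), (68, 21), (72, 13), (76, 16), (80, 14), (84, 15), (88, 15), (92, 16), (96, 15), (100, 14), (104, 14), (108, 15), (112, 14), (116, 16), (120, 22), (124, 29), (128, 35), (132, 41), (136, 51), (140, 59), (144, 62), (148, 64), (152, 64), (156, 64), (160, 64), (164, 61), (168, 56), (172, 52), (176, 45), (180, 35), (184, 33), (188, 46), (192, 74), (196, 98), (200, 107), (204, 108), (208, 107), (212, 105), (216, 105), (220, 105), (224, 105), (228, 105), (232, 104), (236, 105), (240, 106), (244, 111), (248, 124), (252, 128), (256, 130), (260, 136), (264, 157), (300, 166), (304, 125), (308, 114), (312, 147), (356, 142)]
top z nan dark []
```

Emit:
drive_tool:
  steps:
    - {"slide": [-0.00052,-0.0059,-7e-05],"dr": [0,0,0],"claw": 0}
    - {"slide": [-0.00153,-0.00572,-7e-05],"dr": [0,0,0],"claw": 0}
    - {"slide": [-0.0025,-0.00537,-7e-05],"dr": [0,0,0],"claw": 0}
    - {"slide": [-0.0034,-0.00486,-7e-05],"dr": [0,0,0],"claw": 0}
    - {"slide": [-0.00419,-0.00419,-7e-05],"dr": [0,0,0],"claw": 0}
    - {"slide": [-0.00486,-0.0034,-7e-05],"dr": [0,0,0],"claw": 0}
    - {"slide": [-0.00537,-0.0025,-7e-05],"dr": [0,0,0],"claw": 0}
    - {"slide": [-0.00572,-0.00153,-7e-05],"dr": [0,0,0],"claw": 0}
    - {"slide": [-0.0059,-0.00052,-7e-05],"dr": [0,0,0],"claw": 0}
    - {"slide": [-0.0059,0.00052,-7e-05],"dr": [0,0,0],"claw": 0}
    - {"slide": [-0.00572,0.00153,-7e-05],"dr": [0,0,0],"claw": 0}
    - {"slide": [-0.00537,0.0025,-7e-05],"dr": [0,0,0],"claw": 0}
    - {"slide": [-0.00486,0.0034,-7e-05],"dr": [0,0,0],"claw": 0}
    - {"slide": [-0.00419,0.00419,-7e-05],"dr": [0,0,0],"claw": 0}
    - {"slide": [-0.0034,0.00486,-7e-05],"dr": [0,0,0],"claw": 0}
    - {"slide": [-0.0025,0.00537,-7e-05],"dr": [0,0,0],"claw": 0}

```text
clock: 12.6
eef_pos: [575.7, -187.8, 75.5]
orientation: [-0.001, 1.0, -0.0, 0.0]
contact_force: [-1.8, -1.5, 2.9]
width: -0.4
grip_force: 1.6
```

```bash
python3 -W ignore - <<'E'
from h import *
mark("5",66.5)
E
```

```text
scene z 68.33 dark [(0, 69), (4, 73), (8, 82), (12, 102), (16, 130), (20, 160), (68, 154), (72, 123), (76, 142), (316, 156), (320, 135), (324, 120), (328, 101), (332, 77), (336, 56), (340, 48), (344, 50), (348, 56), (352, 62), (356, 66)]
top z nan dark []
```

View pics/scene5.png

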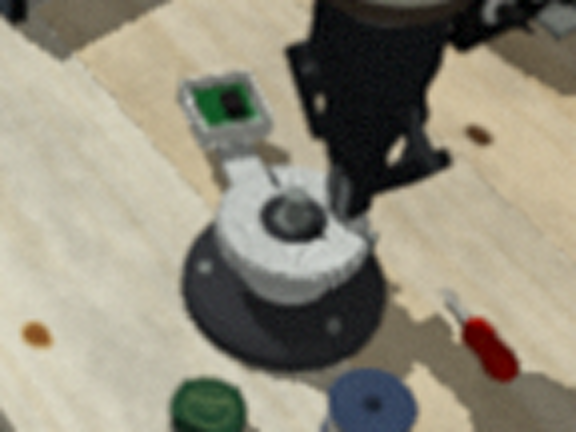

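The mark is back at about 73° (scene5 crop at (272,175)). The count goes 148, 440, 594, 719°, so the collar is two turns loose. I'll lift clear and go to the back of the tray's -x wall.

Emit:
drive_tool:
  steps:
    - {"slide": [0,0,-0.01],"dr": [0,0,0],"claw": 0}
    - {"slide": [0,0,-0.02],"dr": [0,0,0],"claw": 0}
    - {"slide": [0,0,-0.02],"dr": [0,0,0],"claw": 0}
    - {"slide": [0.009,0.029,0],"dr": [0,0,0],"claw": 0}
    - {"slide": [0.009,0.029,0],"dr": [0,0,0],"claw": 0}
    - {"slide": [0.009,0.029,0],"dr": [0,0,0],"claw": 0}
    - {"slide": [0.009,0.029,0],"dr": [0,0,0],"claw": 0}
    - {"slide": [0.009,0.029,0],"dr": [0,0,0],"claw": 0}
    - {"slide": [0,0,0],"dr": [0,0,8.1],"claw": 0}
    - {"slide": [0,0,0],"dr": [0,0,8.1],"claw": 0}
    - {"slide": [0,0,0.02],"dr": [0,0,0],"claw": 0}
    - {"slide": [0,0,0.02],"dr": [0,0,0],"claw": 0}
    - {"slide": [0,0,0.02],"dr": [0,0,0],"claw": 0}
    - {"slide": [0,0,0.02],"dr": [0,0,0],"claw": 0}
    - {"slide": [0,0,0],"dr": [0,0,0],"claw": 0}
    - {"slide": [0,0,0],"dr": [0,0,0],"claw": 0}

```text
clock: 14.3
eef_pos: [530.3, -43.5, 46.1]
orientation: [0.14, 0.99, -0.0, -0.0]
contact_force: [0.7, 0.4, 0.6]
width: -0.2
grip_force: 0.0
```

```bash
python3 -W ignore - <<'E'
from h import *
mark("6",72)
o=ctrl.get_obs(); print(o["eef_pos"],o["orientation"],o["contact_force"],o["joint_positions"])
z=np.load("pics/scene6.npz"); C=cloud("scene",z["d"]); r=np.hypot(C[...,0]-543.8,C[...,1]+176.6); p=z["p"].astype(int)
print(cv2.minAreaRect(C[(r>85)&(r<165)&(C[...,2]>47)&(C[...,2]<53)&(p.min(2)>120)][:,:2].astype('float32')))
E
```

```text
scene z 72.03 dark [(0, 109), (4, 108), (8, 108), (12, 107), (16, 106), (20, 107), (24, 109), (28, 111), (32, 110), (36, 109), (40, 107), (44, 107), (48, 110), (52, 111), (56, 108), (60, 107), (64, 107), (68, 100), (72, 78), (76, 67), (80, 85), (84, 103), (88, 109), (92, 111), (96, 110), (100, 108), (104, 108), (108, 109), (112, 109), (116, 108), (120, 106), (124, 107), (128, 109), (132, 109), (136, 110), (140, 109), (144, 106), (148, 107), (152, 116), (156, 121), (160, 122), (164, 115), (168, 110), (172, 111), (176, 112), (180, 112), (184, 110), (188, 108), (192, 104), (196, 104), (200, 107), (204, 109), (208, 109), (212, 109), (216, 111), (220, 112), (224, 112), (228, 109), (232, 107), (236, 109), (240, 110), (244, 110), (248, 111), (252, 111), (256, 112), (260, 111), (264, 111), (268, 112), (272, 112), (276, 111), (280, 112), (284, 115), (288, 116), (292, 114), (296, 114), (300, 114), (304, 114), (308, 114), (312, 115), (316, 115), (320, 111), (324, 108), (328, 109), (332, 112), (336, 116), (340, 117), (344, 116), (348, 116), (352, 114), (356, 111)]
top z nan dark []
[530.88080996 -43.5225277   46.8041834 ] [ 1.40436564e-01  9.90089367e-01 -1.11777330e-04  7.77901824e-04] [0.44852586 0.24326409 0.47164713] [-2.26431011e-01  2.07763424e-01  1.77977441e+00 -9.83105647e-05
  1.15248561e+00 -1.51538271e+00]
((584.1763916015625, -58.27894592285156), (53.188026428222656, 42.40324783325195), 74.61338806152344)
```

View pics/scene6.png

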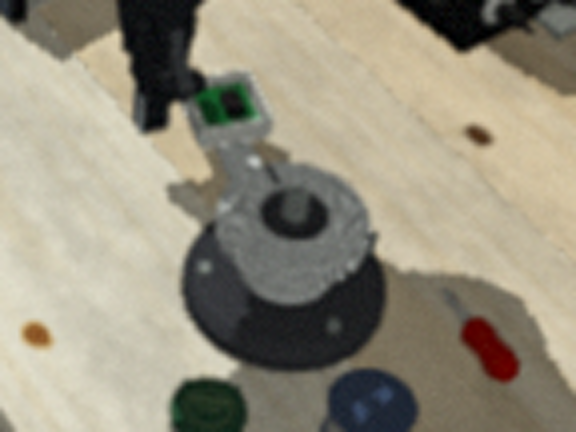

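The collar is free of the finger: its top is at 72.0 (+5.1 mm, about two turns) and the mark is at about 75°. The finger stands behind the tray at crop (150,110). I'll begin the push.

Emit:
drive_tool:
  steps:
    - {"slide": [-0.006,0,0],"dr": [0,0,0],"claw": 0}
    - {"slide": [-0.003,0,0],"dr": [0,0,0],"claw": 0}
    - {"slide": [-0.003,0,0],"dr": [0,0,0],"claw": 0}
    - {"slide": [-0.002,0,0],"dr": [0,0,0],"claw": 0}
    - {"slide": [-0.0044,0.0012,0],"dr": [0,0,2],"claw": 0}
    - {"slide": [-0.0044,0.0012,0],"dr": [0,0,2],"claw": 0}
    - {"slide": [-0.0044,0.0012,0],"dr": [0,0,2],"claw": 0}

```text
clock: 15.1
eef_pos: [557.5, -48.0, 45.4]
orientation: [0.193, 0.981, -0.0, -0.0]
contact_force: [-1.6, 0.6, 1.4]
width: 0.1
grip_force: 0.4
```

Emit:
drive_tool:
  steps:
    - {"slide": [-0.0088,0.0022,0],"dr": [0,0,4],"claw": 0}
    - {"slide": [-0.0088,0.0022,0],"dr": [0,0,4],"claw": 0}
    - {"slide": [-0.0088,0.0022,0],"dr": [0,0,4],"claw": 0}
    - {"slide": [-0.0088,0.0022,0],"dr": [0,0,4],"claw": 0}
    - {"slide": [-0.0088,0.0022,0],"dr": [0,0,4],"claw": 0}
    - {"slide": [-0.0088,0.0022,0],"dr": [0,0,4],"claw": 0}
    - {"slide": [-0.0088,0.0022,0],"dr": [0,0,4],"claw": 0}
    - {"slide": [-0.0088,0.0022,0],"dr": [0,0,4],"claw": 0}
    - {"slide": [-0.0088,0.0022,0],"dr": [0,0,4],"claw": 0}
    - {"slide": [-0.0088,0.0022,0],"dr": [0,0,4],"claw": 0}
    - {"slide": [-0.0088,0.0022,0],"dr": [0,0,4],"claw": 0}
    - {"slide": [-0.0088,0.0022,0],"dr": [0,0,4],"claw": 0}
    - {"slide": [-0.0044,0.0012,0],"dr": [0,0,2],"claw": 0}
    - {"slide": [0,0,0],"dr": [0,0,0],"claw": 0}

```text
clock: 16.5
eef_pos: [651.7, -105.1, 45.2]
orientation: [0.589, 0.808, -0.0, -0.0]
contact_force: [-0.5, 0.3, 0.6]
width: 0.2
grip_force: 0.0
```

```bash
cat >> h.py <<'E'
def arm(tag):
    p,d=viewer.read_camera("scene"); np.savez(f"pics/scene{tag}.npz",p=p,d=d); C=cloud("scene",d)
    r=np.hypot(C[...,0]-543.8,C[...,1]+176.6); o=ctrl.get_obs(); print(o["eef_pos"].round(1),o["contact_force"].round(1),o["clock"])
    P=p.astype(int); s=(r>95)&(r<160)&(C[...,2]>46)&(C[...,2]<54)&(np.ptp(P,2)<40)&(P.min(2)>90); b=cv2.minAreaRect(C[s][:,:2].astype('float32'))
    print(s.sum(),b,np.degrees(np.arctan2(b[0][1]+176.6,b[0][0]-543.8)),np.hypot(b[0][1]+176.6,b[0][0]-543.8))
    g=(P[...,1]-P[...,0]>25)&(r>90)&(r<160)&(C[...,2]>30); print('pcb',g.sum(),C[g].mean(0))
    u,w=proj("scene",[[600,-150,50]])[0].astype(int); cv2.imwrite(f"pics/scene{tag}.png",cv2.resize(p[w-60:w+60,u-80:u+80,::-1],None,fx=4,fy=4,interpolation=cv2.INTER_CUBIC))
E
python3 - <<'E'
from h import *
arm("7")
E
```

```text
[ 651.5 -104.8   45.2] [0.8 0.  0.7] 16.55
106 ((662.1009521484375, -130.8018341064453), (55.889713287353516, 69.03024291992188), 17.83236312866211) 21.163049475133665 126.8565618264994
pcb 51 [ 664.25305679 -140.19104308   45.90887874]
```

View pics/scene7.png

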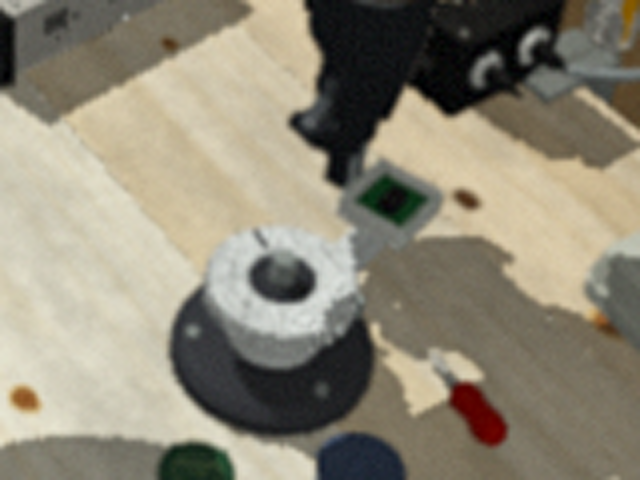

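The arm has swung cleanly: tray at crop (395,200), arm angle about 17° with the stop expected near 5°. I'll creep up to the stop.

Emit:
drive_tool:
  steps:
    - {"slide": [-0.0044,0.0012,0],"dr": [0,0,2],"claw": 0}
    - {"slide": [-0.0044,0.0012,0],"dr": [0,0,2],"claw": 0}
    - {"slide": [-0.0044,0.0012,0],"dr": [0,0,2],"claw": 0}
    - {"slide": [-0.0044,0.0012,0],"dr": [0,0,2],"claw": 0}
    - {"slide": [-0.0022,0.0006,0],"dr": [0,0,1],"claw": 0}
    - {"slide": [-0.0022,0.0006,0],"dr": [0,0,1],"claw": 0}
    - {"slide": [0,0,0],"dr": [0,0,0],"claw": 0}

```text
clock: 17.25
eef_pos: [662.5, -124.7, 45.4]
orientation: [0.657, 0.754, -0.0, 0.0]
contact_force: [0.2, -0.3, -0.3]
width: -0.2
grip_force: 0.0
```

Emit:
drive_tool:
  steps:
    - {"slide": [-0.0011,0.0003,0],"dr": [0,0,0.5],"claw": 0}
    - {"slide": [-0.0011,0.0003,0],"dr": [0,0,0.5],"claw": 0}
    - {"slide": [0,0,0],"dr": [0,0,0],"claw": 0}

```text
clock: 17.55
eef_pos: [663.5, -126.8, 45.5]
orientation: [0.664, 0.748, -0.0, 0.0]
contact_force: [0.6, -0.5, 0.1]
width: 0.1
grip_force: 0.0
```

Emit:
drive_tool:
  steps:
    - {"slide": [-0.0011,0.0003,0],"dr": [0,0,0.5],"claw": 0}
    - {"slide": [-0.0011,0.0003,0],"dr": [0,0,0.5],"claw": 0}
    - {"slide": [0,0,0],"dr": [0,0,0],"claw": 0}

```text
clock: 17.85
eef_pos: [664.3, -129.0, 45.5]
orientation: [0.67, 0.742, -0.0, 0.0]
contact_force: [0.5, -0.3, -0.6]
width: -0.2
grip_force: 0.0
```

Emit:
drive_tool:
  steps:
    - {"slide": [-0.001,0.0002,0],"dr": [0,0,0.5],"claw": 0}
    - {"slide": [0,0,0],"dr": [0,0,0],"claw": 0}
    - {"slide": [0,0,0],"dr": [0,0,0],"claw": 0}

```text
clock: 18.15
eef_pos: [664.6, -129.9, 45.5]
orientation: [0.673, 0.739, -0.0, 0.0]
contact_force: [0.6, -1.1, 0.6]
width: 0.0
grip_force: 0.0
```

Emit:
drive_tool:
  steps:
    - {"slide": [-0.001,0.0002,0],"dr": [0,0,0.5],"claw": 0}
    - {"slide": [0,0,0],"dr": [0,0,0],"claw": 0}
    - {"slide": [0,0,0],"dr": [0,0,0],"claw": 0}

```text
clock: 18.45
eef_pos: [664.8, -130.8, 45.4]
orientation: [0.677, 0.736, -0.0, 0.0]
contact_force: [0.3, 0.4, -0.2]
width: -0.4
grip_force: 0.0
```

```bash
python3 - <<'E'
from h import *
arm("8")
E
```

```text
[ 664.8 -130.8   45.4] [-1.2  0.4  0.2] 18.5
108 ((668.85791015625, -159.05201721191406), (53.5528678894043, 70.412841796875), 0.024439767003059387) 7.987527476904957 126.28306534361474
pcb 61 [ 668.86759013 -169.06693433   45.20146346]
```

Emit:
drive_tool:
  steps:
    - {"slide": [-0.001,0.0002,0],"dr": [0,0,0],"claw": 0}
    - {"slide": [0,0,0],"dr": [0,0,0],"claw": 0}
    - {"slide": [0,0,0],"dr": [0,0,0],"claw": 0}

```text
clock: 18.8
eef_pos: [664.9, -131.0, 45.4]
orientation: [0.676, 0.737, 0.0, -0.001]
contact_force: [-2.0, 7.3, 2.7]
width: 0.3
grip_force: 3.3
```

Emit:
drive_tool:
  steps:
    - {"slide": [-0.001,0.0002,0],"dr": [0,0,0],"claw": 0}
    - {"slide": [0,0,0],"dr": [0,0,0],"claw": 0}
    - {"slide": [0,0,0],"dr": [0,0,0],"claw": 0}

```text
clock: 19.1
eef_pos: [665.0, -131.1, 45.3]
orientation: [0.676, 0.737, 0.0, -0.001]
contact_force: [-4.9, 13.5, 4.4]
width: 0.1
grip_force: 6.5
```

```bash
python3 - <<'E'
from h import *
arm("9")
for t in "0 6 7 8 9".split():
    z=np.load(f"pics/scene{t}.npz"); C=cloud("scene",z["d"]); P=z["p"].astype(int); r=np.hypot(C[...,0]-543.8,C[...,1]+176.6)
    for lo,hi in((90,160),(55,95)):
        g=(P[...,1]-P[...,0]>15)&(r>90)&(r<160)&(C[...,2]>30) if lo==90 else (r>62)&(r<95)&(C[...,2]>30)&(C[...,2]<46)
        m=np.median(C[g],0); print(t,lo,g.sum(),m.round(1),np.degrees(np.arctan2(m[1]+176.6,m[0]-543.8)).round(1))
E
```

```text
[ 665.  -131.1   45.4] [-4.5 12.6  4.6] 19.15
120 ((668.3013305664062, -156.68136596679688), (53.20066833496094, 72.35037231445312), 5.947762966156006) 9.089568462347954 126.08462751086769
pcb 59 [ 667.93036302 -168.08826166   45.55267243]
0 90 271 [ 535.3 -274.7   36.4] -95.0
0 55 38 [ 561.4 -100.8   31.4] 76.9
6 90 115 [577.3 -56.4  44. ] 74.4
6 55 37 [ 559.7 -101.3   31.4] 78.1
7 90 91 [ 664.4 -140.6   45.4] 16.6
7 55 53 [ 621.7 -155.3   31.8] 15.3
8 90 146 [ 659.5 -177.1   44.3] -0.2
8 55 63 [ 621.4 -174.4   31.6] 1.6
9 90 147 [ 657.3 -178.4   44. ] -0.9
9 55 76 [ 622.2 -174.8   31.8] 1.3
```

The force rises to about 13 N with no further motion, so the arm is against the stop pin, at about the expected angle. I'll back off and check.

Emit:
drive_tool:
  steps:
    - {"slide": [0.005,0,0],"dr": [0,0,0],"claw": 0}
    - {"slide": [0.015,0,0],"dr": [0,0,0],"claw": 0}
    - {"slide": [0.015,0,0],"dr": [0,0,0],"claw": 0}
    - {"slide": [0,0,-0.03],"dr": [0,0,0],"claw": 0}
    - {"slide": [0,0,-0.04],"dr": [0,0,0],"claw": 0}
    - {"slide": [0,0,-0.04],"dr": [0,0,0],"claw": 0}
    - {"slide": [0.03,0,-0.03],"dr": [0,0,0],"claw": 0}
    - {"slide": [0.03,0,-0.03],"dr": [0,0,0],"claw": 0}
    - {"slide": [0,0,0],"dr": [0,0,0],"claw": 0}

```text
clock: 20.05
eef_pos: [658.2, -34.1, 220.5]
orientation: [0.675, 0.737, 0.002, 0.003]
contact_force: [1.2, -1.2, -0.1]
width: -0.1
grip_force: 0.0
```

```bash
python3 -W ignore - <<'E'
from h import *
arm("10"); mark("11",72)
z=np.load("pics/scene10.npz");cv2.imwrite("pics/fin.png",cv2.resize(z["p"][190:340,220:420,::-1],(800,600),interpolation=cv2.INTER_CUBIC))
C=cloud("scene",z["d"]);m=(C[...,2]>46)&(C[...,2]<54)&(np.hypot(C[...,0]-668,C[...,1]+165)<45);print(cv2.minAreaRect(C[m][:,:2].astype('float32')))
E
```

```text
[657.8 -35.6 217.9] [-0.3 -0.7 -0.7] 20.1
115 ((669.1859741210938, -166.2483673095703), (52.24493408203125, 53.14669418334961), 4.943089008331299) 4.719529823407849 125.81255424500837
pcb 97 [ 666.89213812 -166.26718808   45.82372145]
scene z 71.99 dark [(72, 168), (76, 144)]
top z nan dark []
((669.1859741210938, -166.2483673095703), (52.24493408203125, 53.14669418334961), 4.943089008331299)
```

View pics/fin.png

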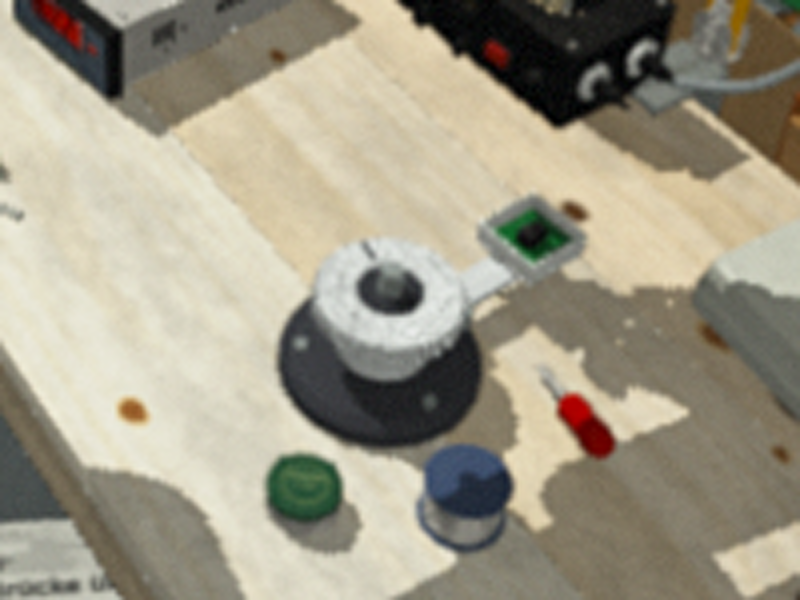

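The arm now points at 4.8°, and the stop should be at about 5.0°. The collar's top is at 72.0 with the mark at 75° (crop (370,248)), so it is still two turns loose. The tin, reel and stubby driver are where they were, and the robot is clear.

```bash
python3 -c "
from workcell import ctrl
print(ctrl.finish_job())"
```

```text
the job is handed in; nothing more can be done
None
```

The job is handed in: the collar is two turns loose (720° by the index mark), the swing arm is against its stop pin, and the tin, reel and stubby driver beside the positioner look unmoved; it took about 20 s.

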